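Unlock a circuit-board clamp by its swing bolt

TASK

The circuit board is held in its fixture by a blue clamp bar, locked by a hinged bolt with an orange wing nut. Unscrew the wing nut until its washer clears the raised lip on the bar, then swing the bolt out of the slot, press it down lightly until it is bedded on its sprung red rest, and leave it there. Be gentle: never force the bolt against the lip, do not ram it into the rest or let it slam, and leave the solder reel, the pot and the screwdriver where they are.

Things in the scene. Friction and masses are not known exactly. Their poses are not given: they have to be found in the camera images.
- fixture: Heavy clamp fixture, fixed to the bench. Origin on the bench (z 0) right under the bolt's pivot; own x runs from the bolt along the clamp bar (away from the robot, within 0.4 rad), z up. Base plate 250 x 100 x 12 mm, x -75 to 175. Blue bar, fixed, 34 mm wide, flat top 100 mm up, x -9.5 to 156. Bar posts at x 147 to 169, |y| up to 30, reach 110 mm. Circuit board under the bar, 30 mm up.
- seat (a point): Point on the bolt's upright axis level with the bar's flat top (100 mm above the bench): the middle of the 11 mm wide slot that is open towards the fixture's -x. Axes as the fixture's. The washer sits here when tight.
- lip_line (a point): Middle of the raised steel lip, at the level of the bar's top, 11 mm from the seat towards -x. The lip is two 11.5 x 3 mm strips, one each side of the slot's mouth (x -12.5 to -9.5 in the fixture), standing 2.3 to 4 mm proud of the bar; its height differs each time and is not reported.
- pivot (a point): The bolt's pivot, 30 mm above the bench, axes as the fixture's. The bolt swings about the fixture's y through this point, only towards the fixture's -x, from upright until it meets the red rest at about 0.95 to 1.25 rad. The hinge is stiff: about 2 N at the tip moves the bolt, and it stays where it is left.
- bolt: Steel eyebolt, 8 mm diameter; origin on the pivot, own z along the bolt to its tip, 118 mm away; upright at first with axes as the fixture's. Carries washer and wing nut. It leaves the slot only when the washer is 2.9 to 5.1 mm above the bar (by the lip's height); before that it jams on the lip in the first 0.3 rad. Forces of bolt, washer and nut on the fixture must stay below 25 N.
- bolt_tip (a point): Free end of the bolt, on its axis, 118 mm from the pivot.
- wings (a point): Centre of the orange wing nut's grip block, on the bolt's axis, about 119 mm above the bench at first. Block 40 mm long (own x), 11 mm thick (own y), 18 mm high (own z, along the bolt); these axes turn with the nut. Below the block a hub, 18 mm diameter, 6 mm high, then the washer, 20 mm diameter, 4 mm thick, its underside 19 mm below this point. The bolt shows some 20 mm above the block.
- nut (a joint): Angle of the wing nut on the bolt (rad); grows as it is unscrewed (anticlockwise seen from above). Starts at 0 to 0.5, end stop at 5.0. At 0 the wings' own x is the bolt's own x. Steep thread: the nut with its washer rises 8 mm a turn; the washer's underside is 0.3 mm above the bar at angle 0. Turning takes about 0.1 N m and it stays where it is left.
- rest_mid (a point): Mean place of the centre of the red ball rest (16 mm diameter) on the base plate, fixed in the fixture: 50 mm from the pivot towards -x, 42 mm above the bench. The ball itself stands up to 8 mm higher or lower, differently each time, not reported. When the bolt touches it, the shank's axis is 12 mm from the ball's centre. The ball is sprung: it yields down 5 N per mm and bottoms hard after 3 mm.
- reel: Solder reel, grey wire between blue flanges, 72 mm diameter, 76 mm tall, standing; origin at the centre of its underside. Leave alone.
- pot: White round pot with a lid, 72 mm diameter, 32 mm tall; origin at the centre of its underside. Leave alone.
- driver: Screwdriver lying flat, about 200 mm long; origin under its middle. Leave alone.

How it is judged:
By the outcome, as a careful person would: the job done as asked, in the order asked, and still so for the second after the job is handed in, with the robot touching nothing.
It also fails if it takes over 72 s, if anything falls off the work surface, if the arm or the gripper's body presses on something with over 40 N, if the wrist force passes 120 N, or if a joint passes its speed limit or range.

ROBOT

A 6-joint arm with a two-finger parallel gripper is mounted at the origin on the work surface. World frame = base frame: x ahead of the robot, y to its left, z up, the work surface at z = 0. Lengths are in m, angles in rad, forces in N, time in s.
With the tool pointing down it reaches from about 0.275 to 0.825 m from the base axis. Payload 4.9 kg.
Tool frame: the origin (TCP) lies midway between the tips of the shut fingers; the grasp point (between the pads) lies 19 mm behind it (bot.grip_depth is the distance from the TCP to the grasp point, in m); z points along the fingers, y is the line along which they close (so a half turn about z gives the same grasp; the last joint's range is limited). The gripper opens to 85 mm and grips with 20 to 120 N. Pads are 22 mm wide; open, the fingers measure 114 mm over their backs; the gripper's body (76 mm by 85 mm) begins 54 mm behind the grasp point. The pads swing forward as they close: fully open they stand 13 mm farther back than shut.
Start: joints at [0.973, 0.326, -0.193, 1.052, 0, 1.437], TCP at [0.246, 0.492, 0.231] pointing down, gripper open.
Joint ranges: [-2.65, 2.65], [-0.97, 1.79], [-1.3, 1.35], [-1.93, 2.1], [-1.47, 1.37], [-3.14, 3.14]. Speed limits (rad/s): [2.57, 2.57, 3.14, 3.14, 3.14, 3.14].

INTERFACE

Orientations are given as a unit quaternion [w, x, y, z].
In Python, from cell import bot gives the robot as it stands. Calls block until the motion is done:
- bot.move_pose(position, orientation): joint-space move of the TCP to a pose.
- bot.move_linear(position, speed=0.15, rotation=None, until_force=None): straight line of the TCP; rotation=None keeps the orientation; speed is the mean speed in m/s. With until_force (N) it stops when the force on the tool has changed by that much, and returns True; else False.
- bot.goto_joints(angles): joint-space move.
- bot.set_gripper(opening, grasp_force=None): opening from 0.0 (shut) to 1.0 (fully open); grasp_force is the grip in N (None keeps the last); returns when the fingers have stopped.
- bot.wait(seconds).
- bot.solve_ik(position, orientation): joint angles nearest the present ones, or None.
- bot.camera(name): name is "scene" or "top" or "wrist"; returns the picture (400x640x3 uint8, red, green, blue); there is no depth.
- bot.calibration(name): a dict with "mtx" (3x3 intrinsics, pixels), "extrinsics" (4x4, takes a point from world to camera coordinates); the wrist camera has in their place "hand_eye" (4x4, takes a point from camera to tool coordinates, whose origin is the TCP and whose axes are the flange's). Camera axes: x right, y down, z forward; pixel columns grow to the right and rows downward; lengths in m; the calibration is good to about 2 mm. A picture is of the moment at which its call begins: read the wrist's pose just before it. calibration takes no time and is no camera call.
A pose or a line that the arm cannot do raises bot.PlanningError and nothing moves.
- bot.close_job(): hands the job in; it is judged then, once.
Trained networks look in the newest picture that a camera, given by its name, has taken for a name from the list of things; names that differ only in an ending like _2 or _b are one class to them, and where a whole thing is asked for, a point or a joint stands for the part that bears it (a point fixed in the world has none). Each returns a list of dicts, best first, with "confidence" (0 to 1); they miss things now and then, are a little off and sometimes report something else, mostly with a low value. They report only what shows in the picture. A call takes as long as a camera call.
- bot.search_frame(camera, thing): "bbox" ([left, top, width, height] in pixels, round what is visible of it).
Readings, each from a call of its own:
- bot.read_clock(): time.
- bot.read_joint_positions(): joint angles.
- bot.read_joint_vel(): joint speeds.
- bot.read_joint_efforts(): joint torques, N m.
- bot.read_position(): TCP position.
- bot.read_tool_rot(): TCP orientation.
- bot.read_ft_force(): force on the tool from outside, world axes, zero at the start.
- bot.read_moment(): the same for the moment, N m.
- bot.read_gripper_width(): opening from 0.0 (shut) to 1.0 (fully open).
- bot.read_finger_force(): force on a finger pad.
Only numpy, scipy, OpenCV 4.12 (cv2) and the standard library are available. Lean on these libraries where they do the work, as an engineer would, in place of code of your own. Each camera call takes 0.05 s, during which the arm holds its last target. There are 200 camera calls.

## Working session

There is one attempt and no reset: what is moved stays moved. The work goes in short steps, each a Python script; the robot and the scene stay as the last script left them, time stands still between calls to the robot, and variables do not carry over. Pictures are saved under pics/ and viewed, at most 10 in all, crops included, and the job is handed in when it is done.

```bash
ls; mkdir -p pics
python3 - <<'E'
from cell import bot
import cv2,numpy as np
ims=[]
for c in("scene","top"):
    im=bot.camera(c); ims.append(im); k=bot.calibration(c)
    print(c,np.round(k["mtx"],1).tolist(),np.round(k["extrinsics"],4).tolist())
    for t in("fixture","bolt","wings","reel","pot","driver","rest_mid"):
        try: print(t,[(np.round(d["bbox"],0).tolist(),round(d["confidence"],2)) for d in bot.search_frame(c,t)][:3])
        except Exception as e: print(t,e)
    cv2.imwrite(f"pics/{c}0.png",im[:,:,::-1])
print(bot.calibration("wrist"),bot.read_clock(),bot.read_tool_rot())
E
```

```text
pics
scene [[428.9, 0.0, 321.6], [0.0, 428.9, 195.4], [0.0, 0.0, 1.0]] [[-0.073, 0.9973, -0.0023, 0.0356], [0.6889, 0.0488, -0.7232, -0.307], [-0.7212, -0.0544, -0.6906, 1.4928], [0.0, 0.0, 0.0, 1.0]]
fixture [([302.0, 184.0, 59.0, 104.0], 0.95)]
bolt [([314.0, 188.0, 18.0, 16.0], 0.66), ([301.0, 186.0, 59.0, 102.0], 0.15)]
wings [([317.0, 191.0, 14.0, 11.0], 0.65)]
reel [([415.0, 177.0, 38.0, 35.0], 0.82)]
pot [([188.0, 172.0, 29.0, 25.0], 0.77)]
driver [([300.0, 185.0, 62.0, 107.0], 0.68), ([452.0, 227.0, 37.0, 67.0], 0.63), ([416.0, 175.0, 33.0, 38.0], 0.22)]
rest_mid [([300.0, 186.0, 54.0, 102.0], 0.86)]
top [[425.2, 0.0, 319.5], [0.0, 425.2, 195.4], [0.0, 0.0, 1.0]] [[0.0095, -0.9999, 0.0131, 0.0058], [-0.9936, -0.011, -0.1128, 0.5634], [0.1129, -0.0119, -0.9935, 1.2961], [0.0, 0.0, 0.0, 1.0]]
fixture [([291.0, 134.0, 47.0, 91.0], 0.85)]
bolt [([316.0, 185.0, 7.0, 14.0], 0.46)]
wings [([290.0, 138.0, 49.0, 84.0], 0.66), ([316.0, 187.0, 8.0, 10.0], 0.47)]
reel [([216.0, 218.0, 26.0, 20.0], 0.76), ([417.0, 223.0, 24.0, 23.0], 0.15)]
pot [([416.0, 221.0, 23.0, 27.0], 0.7)]
driver [([202.0, 141.0, 13.0, 61.0], 0.81), ([317.0, 184.0, 6.0, 13.0], 0.26), ([290.0, 134.0, 48.0, 90.0], 0.21)]
rest_mid [([295.0, 136.0, 45.0, 88.0], 0.71)]
{'mtx': array([[278.92175179,   0.        , 317.28379199],
       [  0.        , 278.92175179, 197.73009398],
       [  0.        ,   0.        ,   1.        ]]), 'hand_eye': array([[ 7.39407536e-05, -9.47496398e-01, -3.19766431e-01,
         8.20394913e-02],
       [ 9.99999392e-01, -2.81745984e-04,  1.06607192e-03,
         6.11491521e-04],
       [-1.10019221e-03, -3.19766316e-01,  9.47495801e-01,
        -1.43205915e-01],
       [ 0.00000000e+00,  0.00000000e+00,  0.00000000e+00,
         1.00000000e+00]])} 0.8 [1.27855020e-05 2.29827193e-01 9.73231452e-01 4.71617010e-05]
```

```bash
cat > h.py <<'E'
from cell import bot
import cv2,numpy as np
from scipy.spatial.transform import Rotation as R
def P(c):
    k=bot.calibration(c); return k["mtx"]@k["extrinsics"][:3]
def Pwrist(p,q):
    k=bot.calibration("wrist"); T=np.eye(4); T[:3,:3]=R.from_quat(np.roll(q,-1)).as_matrix(); T[:3,3]=p
    return k["mtx"]@np.linalg.inv(T@k["hand_eye"])[:3]
def tri(Ps,uvs):
    A=np.vstack([[u*M[2]-M[0],v*M[2]-M[1]] for M,(u,v) in zip(Ps,uvs)])
    x=np.linalg.svd(A)[2][-1]; return x[:3]/x[3]
def proj(M,X):
    h=np.c_[np.atleast_2d(X),np.ones(len(np.atleast_2d(X)))]@M.T; return h[:,:2]/h[:,2:]
def onz(M,uv,z):
    H=M[:,[0,1,3]].copy(); H[:,2]+=M[:,2]*z
    x=np.linalg.solve(H,[uv[0],uv[1],1]); return np.r_[x[:2]/x[2],z]
E
python3 - <<'E'
from h import *
print(tri([P("scene"),P("top")],[(324,196.5),(320,192)]))
print("reel",onz(P("top"),(229,228),.04),"pot",onz(P("top"),(427.5,234),.03),"driver",onz(P("top"),(208.5,171.5),.01))
s=cv2.imread("pics/scene0.png")[170:300,170:500]; t=cv2.imread("pics/top0.png")[120:250,270:370]
s=cv2.resize(s,None,fx=1.6,fy=1.6); 
t=cv2.resize(t,None,fx=3,fy=3,interpolation=cv2.INTER_CUBIC); s=cv2.resize(cv2.imread("pics/scene0.png")[170:300,290:420],(390,390),interpolation=cv2.INTER_CUBIC)
cv2.imwrite("pics/m.png",np.hstack([s,t]))
E
```

```text
[0.56442033 0.01127581 0.11045721]
reel [0.45863854 0.2883912  0.04      ] pot [ 0.44655742 -0.32500948  0.03      ] driver [0.63845702 0.36546404 0.01      ]
```

View pics/m.png

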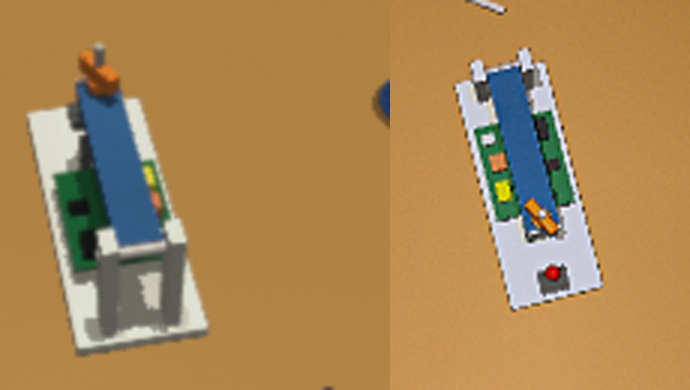

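Left (scene view): the wing nut shows at the near end of the bar. Right (top view): fixture yawed slightly left, wings turned roughly 0.5 rad, red ball below. Next come close wrist views.

```bash
cat >> h.py <<'E'
def Q(yaw,tilt=0,ax=(0,1,0)):
    # tool down, tool x at world yaw
    M=np.array([[np.cos(yaw),np.sin(yaw),0],[np.sin(yaw),-np.cos(yaw),0],[0,0,-1]])
    M=R.from_rotvec(tilt*np.array(ax)).as_matrix()@M
    return np.roll(R.from_matrix(M).as_quat(),1)
E
python3 - <<'E'
from h import *
W=np.array([.562,.011,.12])
for i,(off,yaw) in enumerate([((0,0,.14),np.pi),((-.05,.06,.13),np.pi)]):
    bot.move_pose((W+off).tolist(),Q(yaw).tolist())
    p,q=bot.read_position(),bot.read_tool_rot(); im=bot.camera("wrist")
    np.savez(f"w{i}.npz",p=p,q=q,im=im); cv2.imwrite(f"pics/w{i}.png",im[:,:,::-1])
    print(p,q,np.round(bot.read_joint_positions(),3))
    for t in("wings","bolt"): print(t,[(np.round(d["bbox"],1).tolist(),round(d["confidence"],2)) for d in bot.search_frame("wrist",t)][:2])
print(bot.read_clock(), bot.read_ft_force())
for y in np.arange(-3,3.2,.5):
    j=bot.solve_ik((W+[0,0,-.01]).tolist(),Q(y).tolist()); print(y,None if j is None else np.round(j,2))
E
```

```text
[0.56189472 0.01178513 0.25999406] [-4.03522320e-05 -5.17593474e-04  9.99999855e-01  1.42674933e-04] [-0.11   0.332 -0.11   1.129  0.    -0.112]
wings [([296.6, 168.4, 31.2, 37.1], 0.81)]
bolt [([298.9, 161.5, 31.5, 41.9], 0.6)]
[0.51135939 0.0721406  0.2501799 ] [ 1.44026813e-04 -1.19918135e-03  9.99999263e-01 -1.22772065e-04] [-0.004  0.252 -0.245  1.072 -0.    -0.005]
wings [([240.3, 218.8, 30.9, 30.3], 0.77), ([223.4, 140.0, 113.2, 200.8], 0.4)]
bolt []
3.575 [-0.21805939  0.78554393 -0.55613004]
-3.0 [-0.11  0.46 -0.33  0.78  0.   -0.25]
-2.5 [-0.11  0.46 -0.33  0.78  0.   -0.75]
-2.0 [-0.11  0.46 -0.33  0.78  0.   -1.25]
-1.5 [-0.11  0.46 -0.33  0.78  0.   -1.75]
-1.0 [-0.11  0.46 -0.33  0.78  0.   -2.25]
-0.5 [-0.11  0.46 -0.33  0.78  0.   -2.75]
0.0 [-0.11  0.46 -0.33  0.78  0.    3.03]
0.5 [-0.11  0.46 -0.33  0.78  0.    2.53]
1.0 [-0.11  0.46 -0.33  0.78  0.    2.03]
1.5 [-0.11  0.46 -0.33  0.78  0.    1.53]
2.0 [-0.11  0.46 -0.33  0.78  0.    1.03]
2.5 [-0.11  0.46 -0.33  0.78  0.    0.53]
3.0 [-0.11  0.46 -0.33  0.78  0.    0.03]
```

View pics/w0.png

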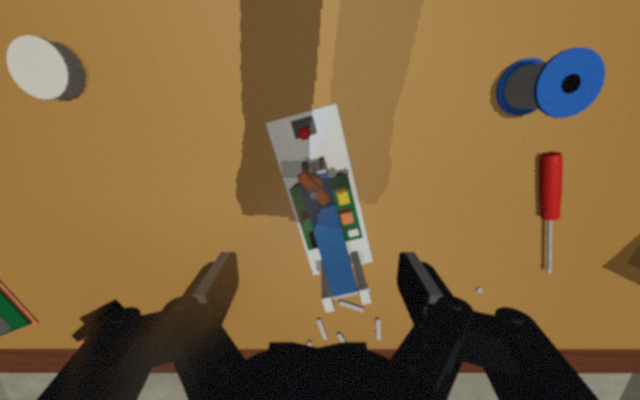

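View pics/w1.png

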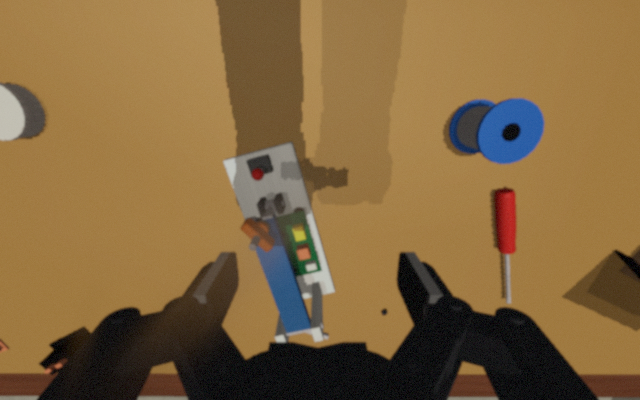

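Both wrist views show the fixture with nut at (313,187) / (257,234), red ball at (303,132) / (257,173), reel and driver on the right, pot on the left. I will put the camera straight above the nut.

Run:
```python
from h import *
d=[np.load(f"w{i}.npz") for i in(0,1)]; Ps=[Pwrist(x["p"],x["q"]) for x in d]
W=tri(Ps,[(312.2,187),(256,234)]); B=tri(Ps,[(303.5,132.5),(257,174)])
print("wings",W,"ball",B)
c=np.array([onz(Ps[0],u,.012)for u in[(266,123),(336,104),(372,262),(316,274)]]); print(c)
e=c[2]-c[1]; print("yaw",np.arctan2(e[1],e[0]), np.arctan2(*(c[3]-c[0])[1::-1]))
W[2]=.119
h=bot.calibration("wrist")["hand_eye"][:3,3]
for i in range(2):
    bot.move_pose([W[0]+h[0],W[1]+h[1],.165],Q(np.pi).tolist())
    p,q=bot.read_position(),bot.read_tool_rot(); im=bot.camera("wrist"); M=Pwrist(p,q)
    hsv=cv2.cvtColor(im,cv2.COLOR_RGB2HSV); uv=proj(M,W)[0]
    m=cv2.inRange(hsv,(5,170,50),(16,255,255)); k=np.zeros_like(m); cv2.circle(k,tuple(int(a) for a in uv),50,255,-1); m&=k
    n,l,s,ce=cv2.connectedComponentsWithStats(m); b=1+np.argmax(s[1:,4]); print(uv,s[b],ce[b])
    cs=cv2.findContours((l==b).astype(np.uint8),0,2)[0]; r=cv2.minAreaRect(max(cs,key=cv2.contourArea)); print(r)
    W=onz(M,r[0],.127); print(W)
    bx=np.array([onz(M,u,.127) for u in cv2.boxPoints(r)]); print(np.round(bx,4).tolist())
np.savez("w2.npz",p=p,q=q,im=im)
v=cv2.cvtColor(im,cv2.COLOR_RGB2BGR)[20:220,220:420]; cv2.imwrite("pics/w2.png",cv2.resize(v,(600,600),interpolation=cv2.INTER_CUBIC))
print(bot.read_clock())
```

```text
wings [0.56334811 0.0070068  0.1209555 ] ball [ 0.5148901  -0.0044146   0.04600698]
[[ 0.50529978 -0.05699916  0.012     ]
 [ 0.48075044  0.0374651   0.012     ]
 [ 0.72120555  0.10071846  0.012     ]
 [ 0.74364269  0.01077685  0.012     ]]
yaw 0.2572291739270626 0.27705031727248147
[315.68657411 104.51659219] [293  77  50  56 945] [317.24232804 104.68042328]
((317.5000305175781, 104.50001525878906), (63.639610290527344, 25.45584487915039), 45.0)
[0.56332199 0.00815606 0.127     ]
[[0.5555, -0.011, 0.127], [0.5455, 0.0001, 0.127], [0.5713, 0.0279, 0.127], [0.5824, 0.0168, 0.127]]
[314.55792449 103.44288884] [290  76  50  56 935] [314.50588235 103.48770053]
((314.9264831542969, 103.54411315917969), (64.65496826171875, 25.724788665771484), 59.03623962402344)
[0.5633812  0.00838447 0.127     ]
[[0.5513, -0.0084, 0.127], [0.5439, 0.0051, 0.127], [0.5761, 0.0259, 0.127], [0.5843, 0.012, 0.127]]
4.6417
```

View pics/w2.png

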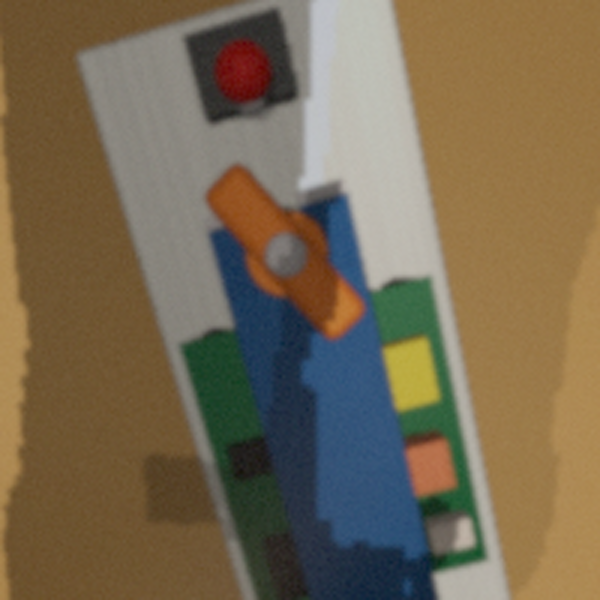

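The view from straight above shows the bolt tip at crop (286,253), wings from (226,185) to (347,322), red ball at (243,70), bar edges and base-plate edges clear.

Run:
```python
from h import *
d=np.load("w2.npz"); M=Pwrist(d["p"],d["q"])
f=lambda u,z: onz(M,(220+u[0]/3-.33,20+u[1]/3-.33),z)
def yaw(a,b,z):
    e=f(b,z)-f(a,z); return np.arctan2(e[1],e[0])
print("base",yaw((80,52),(245,600),.012),yaw((390,0),(508,600),.012))
print("bar",yaw((212,235),(312,600),.1),yaw((347,195),(435,600),.1))
print("wings",yaw((226,185),(347,322),.127), "edges",yaw((240,165),(363,305),.128),yaw((207,200),(330,338),.128))
print("axis",f((286,253),.148),"ball",f((243,70),.045),"end mid",(f((212,235),.1)+f((347,195),.1))/2)
```

```text
base 0.2545553720661789 0.2592686509333973
bar 0.25530916894531197 0.2507344827019355
wings 0.7497996691657514 edges 0.7536273027221616 0.7477928731131563
axis [0.56357535 0.00857713 0.148     ] ball [ 0.51522772 -0.00414261  0.045     ] end mid [0.55534763 0.00662272 0.1       ]
```

```bash
cat >> h.py <<'E'
A=np.array([.5634,.0084]); FY=.256; WY=.75
E
python3 - <<'E'
from h import *
bot.move_pose([*A,.215],Q(WY).tolist()); 
bot.move_linear([*A,.114],speed=.08)
print(np.round(bot.read_joint_positions(),3),bot.read_position(),np.round(bot.read_ft_force(),2))
bot.set_gripper(0.3); print(np.round(bot.read_ft_force(),2))
bot.set_gripper(0.0,grasp_force=25)
print(bot.read_gripper_width(),bot.read_finger_force(),np.round(bot.read_ft_force(),2),np.round(bot.read_moment(),3),bot.read_position(),bot.read_clock())
E
```

```text
[-0.116  0.454 -0.321  0.795 -0.     2.276] [0.56386196 0.00833917 0.11456074] [ 0.36  0.61 -0.01]
[-0.28 -0.26 -0.98]
0.12106194052853683 29.417956173419952 [-1.17 -0.89  0.89] [-0.168  0.063 -0.007] [0.56350582 0.00821805 0.11409857] 8.9667
```

```bash
cat >> h.py <<'E'
def turn(a0,a1,n,sp):
    for a in np.linspace(a0,a1,n+1)[1:]:
        bot.move_linear([*A,.1141+.008*a/2/np.pi],speed=sp,rotation=Q(WY+a).tolist())
        f=bot.read_ft_force(); print(round(a,2),np.round(f,1),np.round(bot.read_moment(),2),round(bot.read_clock(),2))
        if np.linalg.norm(f)>14: print("STOP"); return False
    return True
E
python3 - <<'E'
from h import *
turn(0,.6,3,.01); print(np.round(bot.read_joint_positions(),3),np.round(bot.read_joint_vel(),3),bot.read_gripper_width())
E
```

```text
0.2 [ 1.6 -0.4  0.3] [-0.17 -0.03  0.05] 9.32
0.4 [-0.3 -1.2  0. ] [-0.26  0.01  0.04] 9.67
0.6 [-0.9 -0.8  0.6] [-0.28  0.12  0.1 ] 10.02
[-0.116  0.453 -0.321  0.797 -0.     1.68 ] [ 0.001 -0.    -0.002  0.     0.001 -0.009] 0.11844868213075056
```

Run:
```python
from h import *
turn(.6,4.15,15,.01); print(np.round(bot.read_joint_positions(),3),bot.read_position(),bot.read_gripper_width())
bot.set_gripper(.5)
p=bot.read_position(); bot.move_linear([*A,.235],speed=.1)
h=bot.calibration("wrist")["hand_eye"][:3,3]
bot.move_pose([A[0]+h[0],A[1]+h[1],.175],Q(np.pi).tolist())
p,q=bot.read_position(),bot.read_tool_rot(); im=bot.camera("wrist"); np.savez("w3.npz",p=p,q=q,im=im)
v=cv2.cvtColor(im,cv2.COLOR_RGB2BGR)[20:220,220:420]; cv2.imwrite("pics/w3.png",cv2.resize(v,(600,600),interpolation=cv2.INTER_CUBIC))
print(bot.read_clock())
```

```text
0.84 [-2.1 -0.8  1.5] [-0.29  0.24  0.1 ] 10.4
1.07 [-1.7 -1.6  0.9] [-0.39  0.37  0.02] 10.78
1.31 [-1.2 -2.2  1.3] [-0.46  0.45  0.1 ] 11.17
1.55 [-2.3 -2.2  1.8] [-0.53  0.56  0.12] 11.55
1.78 [-2.7 -2.8  1.9] [-0.64  0.49  0.07] 11.93
2.02 [-1.7 -2.7  1.2] [-0.81  0.52  0.09] 12.32
2.26 [-1.2 -3.2  0.8] [-0.89  0.5   0.09] 12.7
2.49 [-2.1 -5.4  0.6] [-1.05  0.46  0.03] 13.08
2.73 [-1.3 -5.1  1.1] [-1.17  0.44  0.07] 13.47
2.97 [-1.1 -4.5  0.3] [-1.15  0.4   0.06] 13.85
3.2 [-1.  -5.1  0.2] [-1.18  0.34  0.06] 14.23
3.44 [-1.2 -6.1 -0. ] [-1.16  0.31  0.1 ] 14.62
3.68 [-1.8 -5.5 -0.2] [-1.22  0.21  0.13] 15.0
3.91 [-1.6 -5.  -0.5] [-1.23  0.23  0.05] 15.38
4.15 [ 0.2 -5.7 -1.8] [-1.17  0.18  0.08] 15.77
[-1.160e-01  4.490e-01 -3.150e-01  8.060e-01 -1.000e-03 -1.872e+00] [0.56397131 0.00787018 0.11940904] 0.11546817116359033
19.1
```

View pics/w3.png

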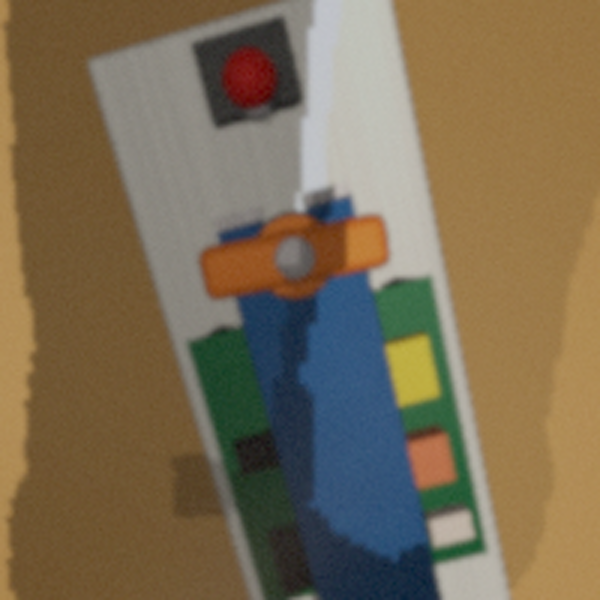

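The nut stands across the bar, block centred at crop (295,257), angle ≈4.68. The washer therefore stands ≈6.2 mm up, clear of any lip. Next I push the bolt with the shut fingers.

```bash
cat >> h.py <<'E'
U=np.array([np.cos(FY),np.sin(FY)]); r=.112
def tcp(th,dx=0,dz=0):
    x=-r*np.sin(th)+.004*np.cos(th)+.011+dx; z=.03+r*np.cos(th)+.004*np.sin(th)+dz
    return [*(A+x*U),z]
def F(th,n=6):
    fs=[]
    for _ in range(n): fs.append(bot.read_ft_force()); bot.wait(.02)
    f=np.mean(fs,0); return np.array([f[:2]@U*np.cos(th)+f[2]*np.sin(th), f[2], f[:2]@U])
E
python3 - <<'E'
from h import *
bot.set_gripper(0.0)
q=Q(FY+np.pi).tolist()
bot.move_pose(tcp(0,.012,.05),q); bot.move_linear(tcp(0,.012),speed=.08)
print("free",np.round(F(0),2),bot.read_position())
bot.move_linear(tcp(0),speed=.02)
for th in np.arange(.06,.8,.06):
    bot.move_linear(tcp(th),speed=.04); f=F(th,3); print(round(th,2),np.round(f,1),round(bot.read_clock(),1))
    if abs(f).max()>10: print("STOP");break
v=bot.camera("scene"); cv2.imwrite("pics/s1.png",cv2.resize(v[150:250,260:390,::-1],(780,600),interpolation=cv2.INTER_CUBIC))
E
```

```text
free [0.01 0.05 0.01] [0.59008103 0.01515883 0.1426322 ]
0.06 [-0.2  0.  -0.2] 21.9
0.12 [-0.2 -0.4 -0.1] 22.3
0.18 [ 0.4 -0.4  0.5] 22.7
0.24 [ 0.2  0.8 -0. ] 23.0
0.3 [-0.3  0.  -0.3] 23.4
0.36 [0.1 0.1 0.1] 23.8
0.42 [-0.1 -0.1 -0.1] 24.1
0.48 [ 0.1 -0.1  0.1] 24.5
0.54 [-0.4 -0.  -0.4] 24.9
0.6 [-0.4  0.  -0.5] 25.2
0.66 [-0.4 -0.4 -0.2] 25.6
0.72 [-0.1 -0.1 -0.1] 26.0
0.78 [0.4 0.1 0.4] 26.3
```

View pics/s1.png

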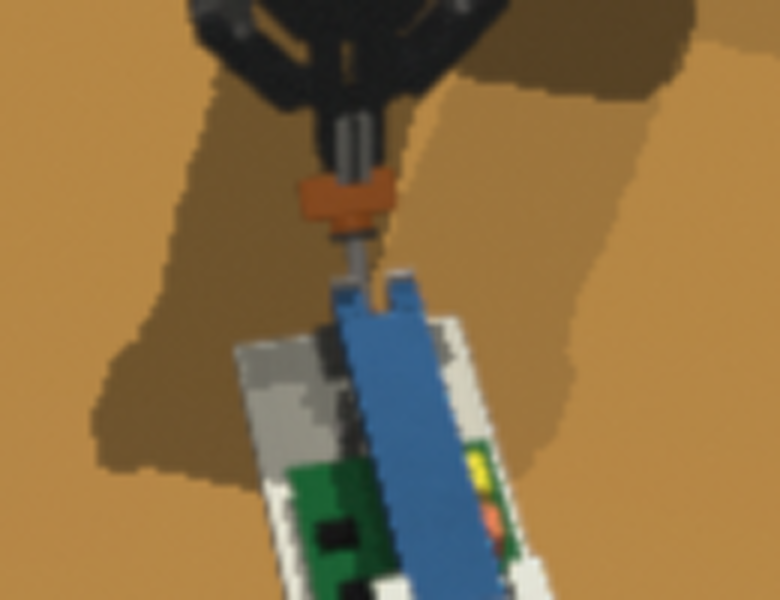

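The bolt is out of the slot (shank at (357,260), nut at (345,195)) and follows the fingers. Now the slow approach to the rest.

Run:
```python
from h import *
bot.move_linear(tcp(.84),speed=.04);bot.move_linear(tcp(.9),speed=.03)
for th in np.arange(.913,1.36,.013):
    hit=bot.move_linear(tcp(th),speed=.012,until_force=6); f=F(th,5); p=bot.read_position()
    print(round(th,3),hit,np.round(f,1),round((p[2]-tcp(th)[2])*1e3,2),round(bot.read_clock(),1))
    if hit or f[0]>2 or f[1]>2.2: break
    if bot.read_clock()>55: break
```

```text
0.913 False [ 0.1  0.1 -0. ] -0.02 27.4
0.926 False [0.1 0.1 0. ] -0.03 27.8
0.939 False [0.1 0.1 0. ] -0.05 28.1
0.952 False [0. 0. 0.] -0.04 28.5
0.965 False [ 0.4  0.4 -0. ] -0.05 28.9
0.978 False [-0.2 -0.2 -0.1] -0.05 29.2
0.991 False [0.4 0.2 0.5] -0.04 29.6
1.004 False [0.3 0.4 0. ] -0.04 29.9
1.017 False [ 0.1 -0.1  0.4] -0.06 30.3
1.03 False [-0.2 -0.1 -0.2] -0.05 30.6
1.043 False [0.4 0.4 0.2] -0.05 31.0
1.056 False [-0.2  0.2 -0.6] -0.03 31.4
1.069 False [0.4 0.3 0.2] -0.06 31.7
1.082 False [ 0.5  0.7 -0.1] -0.03 32.1
1.095 False [1.1 1.1 0.3] 0.05 32.4
1.108 False [2.2 2.2 0.5] 0.1 32.8
```

Run:
```python
from h import *
th=1.114
print(bot.move_linear(tcp(th),speed=.01,until_force=5),np.round(F(th,10),2))
bot.move_linear(tcp(th,.001,.006),speed=.01); bot.move_linear(tcp(th,.02,.12),speed=.1)
h=bot.calibration("wrist")["hand_eye"][:3,3]; N=A-.09*U
bot.move_pose([N[0]+.02,N[1]+.10,.24],Q(FY+np.pi).tolist())
p,q=bot.read_position(),bot.read_tool_rot(); v=bot.camera("wrist"); M=Pwrist(p,q)
for t in(1.05,1.07,1.09,1.11,1.13): print(t,np.round(proj(M,[*(A-.118*np.sin(t)*U),.03+.118*np.cos(t)]),1))
np.savez("w4.npz",p=p,q=q,im=v)
print([np.round(d["bbox"],1).tolist() for d in bot.search_frame("wrist","wings")])
s=bot.camera("scene")
a=cv2.resize(v[:,:,::-1],(800,500))[0:340]; cv2.imwrite("pics/w4.png",a)
cv2.imwrite("pics/s2.png",cv2.resize(s[120:300,180:500,::-1],(800,450),interpolation=cv2.INTER_CUBIC)); print(bot.read_clock(),np.round(bot.read_ft_force(),2))
```

```text
False [3.59 3.75 0.51]
1.05 [[227.  128.6]]
1.07 [[227.5 127.3]]
1.09 [[228. 126.]]
1.11 [[228.5 124.8]]
1.13 [[229.  123.7]]
[[212.4, 133.4, 36.4, 28.1], [208.6, 126.7, 85.4, 214.2]]
35.925 [-0.15  0.1   0.15]
```

View pics/w4.png

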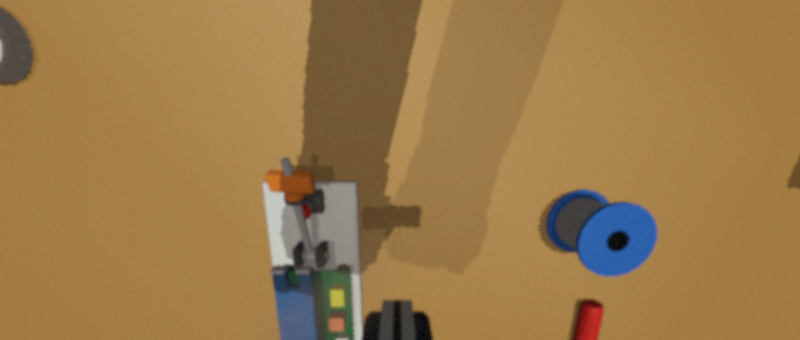

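View pics/s2.png

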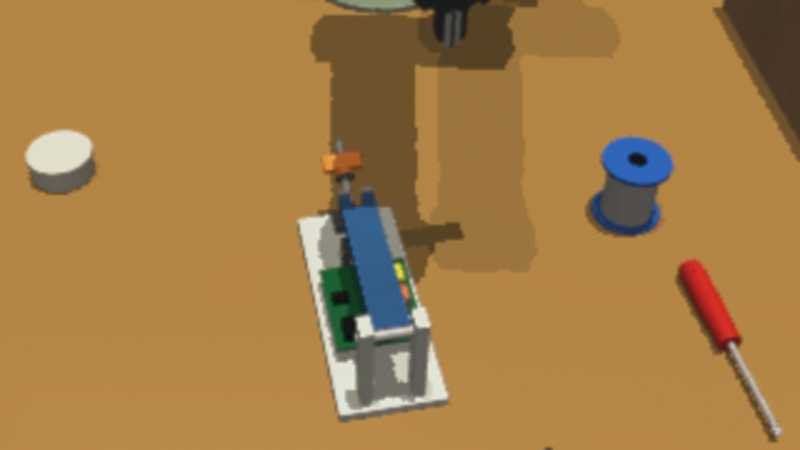

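The bolt lies on the red ball (shank over the ball at (306,210) in the wrist view, tip at (287,160)), and the robot is clear. The reel, pot and screwdriver have not moved.

```bash
python3 -c "
from cell import bot
print(bot.close_job())"
```

```text
the job is handed in; nothing more can be done
None
```

The job is handed in at about 36 s on the clock: nut unscrewed to about 4.68 rad, bolt swung clear of the lip and left pressed lightly onto its red rest (3.6 N at the last push), reel, pot and screwdriver not touched; the judge's verdict was not shown.

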